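Pack the tea-shop gift carton

TASK

Finish packing the gift order on the tea-shop counter: a tea caddy already stands in one corner of the open carton. Put the long slim box and the small brick-shaped box in with it, so that all three sit flat on the carton's floor side by side, right side up, and let go; do not knock the caddy over.

Things in the scene. Friction and masses are not known exactly. Their poses are not given: they have to be found in the camera images.
- carton: Open cardboard carton, fixed to the counter. Outside 260 (its x) by 220 (its y) by 65 high (its z, up); walls and floor 5 thick, so inside 250 by 210 and 60 deep; thin flaps folded down outside. Origin: centre of its underside. It may be turned any way round on the counter.
- caddy_center (a point): Centre, half-way up, of the round metal tea caddy with a paper band that already stands loose in the carton: diameter 70, height 85. It is always in the carton's +x, +y corner, its axis 75 to 85 from the carton's centre along the carton's x and 55 to 65 along its y. z is up.
- long_box_center (a point): Centre, half-way up, of the long slim loose white card box with a kraft paper sleeve: 220 long (its x), 50 wide (its y), 60 high (its z, up). About 0.25 kg. It is too long to go across the carton and fits along it. No other box is as long.
- brick_box_center (a point): Centre, half-way up, of the small brick-shaped loose white card box with a kraft paper sleeve: 100 long (its x), 60 wide (its y), 80 high (its z, up). About 0.2 kg. Not to be confused with the cube-shaped box (85 each way) and the flat wide box (170 by 130 by 45), which are not part of this order.
Mind the look-alikes: they are no part of the job. Leave any red or yellow look-alike of the part that bears brick_box_center alone.

How it is judged:
By the outcome, as a careful person would: the job done as asked, in the order asked, and still so for the second after the job is handed in, with the robot touching nothing.
It also fails if it takes over 59 s, if anything falls off the work surface, if the arm or the gripper's body presses on something with over 40 N, if the wrist force passes 120 N, or if a joint passes its speed limit or range.

ROBOT

A 6-joint arm with a two-finger parallel gripper is mounted at the origin on the work surface. World frame = base frame: x ahead of the robot, y to its left, z up, the work surface at z = 0. Lengths are in m, angles in rad, forces in N, time in s.
With the tool pointing down it reaches from about 0.35 to 0.975 m from the base axis. Payload 4.9 kg.
Tool frame: the origin (TCP) lies at the very end of the fingers, on their centre line; the grasp point (between the pads) lies 19 mm behind it; z points along the fingers, y is the line along which they close (so a half turn about z gives the same grasp; the last joint's range is limited). The gripper opens to 85 mm and grips with 20 to 120 N. Pads are 22 mm wide; open, the fingers measure 114 mm over their backs; the gripper's body (76 mm by 85 mm) begins 54 mm behind the grasp point. The pads swing forward as they close: fully open they stand 13 mm farther back than shut.
Start: joints at [-1.335, 0.053, 1.613, -0, 1.476, -0.119], TCP at [0.217, -0.586, 0.231] pointing down, gripper open.
Joint ranges: [-3.01, 3.01], [-1.01, 2.22], [0.06, 2.58], [-1.02, 4.17], [0.09, 2.62], [-3.14, 3.14]. Speed limits (rad/s): [2.57, 2.57, 3.14, 3.14, 3.14, 3.14].

INTERFACE

Orientations are given as a rotation vector (axis times angle).
In Python, from station import ctrl, imaging gives the robot as it stands.
- The arm moves only by the tool play_rows, never from a script. Its argument "series" is a list of rows, each a list of 3 entries, a list of its own where there are three numbers: the opening, from 0 (shut) to 1 (fully open), then the shift along the tool's x, y, z each as a share of 0.05 m, from -1 to 1, then the turn, a rotation vector about the tool's x, y, z each as a share of 8 degrees, from -1 to 1. In form: [[grip, [dx, dy, dz], [ax, ay, az]], ...]. A call has 1 to 8 rows; each row shifts and turns the commanded pose from where the row before left it, along the tool's axes as they then stand; what a row does not reach is not made up. A row lasts 1/8 s, in which the tool goes at most 62.5 mm and 10.7 degrees, less where a joint would pass 70% of its speed; a pose out of reach is approached as far as the arm can. A call with a number of a shift or a turn outside -1 to 1 is refused whole. A call with a gripper value outside its range is refused whole. The fingers move at their own pace and stop on an object; "force" is the grip in N (left out, the last holds). Time passes only in rows, so rows that do not move let the fingers close. It gives the time, the measured TCP pose, the force, the opening and the grip force at its end, in the units of the state.
- ctrl.get_obs(): the state, without advancing time (a new reading comes with each control period).
- imaging.get_image(name): name is "scene" or "side" or "wrist"; returns a dict with "color" (480x640x3 uint8, blue, green, red), "fx", "fy", "cx", "cy" (pixels), "D" ([k1, k2, p1, p2, k3] as OpenCV has them; the pictures are not rectified), "extrinsics" (4x4, takes a point from world to camera coordinates); the wrist camera has in their place "hand_eye" (4x4, takes a point from camera to tool coordinates, whose origin is the TCP and whose axes are the flange's). Camera axes: x right, y down, z forward; pixel columns grow to the right and rows downward; lengths in m; the calibration is good to about 2 mm. A picture is of the moment at which its call begins: read the wrist's pose just before it. There is no depth.
- ctrl.finish_job(): hands the job in; it is judged then, once.
The state is a dict: "t": time; "q": joint angles; "dq": joint speeds; "effort": joint torques, N m; "tool_pos": TCP position; "tool_rot": TCP orientation; "contact_force": force on the tool from outside, world axes, zero at the start; "wrist_torque": the same for the moment, N m; "opening": finger opening in m; "grip_force": force on a finger pad.
Only numpy, scipy, OpenCV 4.12 (cv2) and the standard library are available. Lean on these libraries where they do the work, as an engineer would, in place of code of your own. Each camera call takes 0.05 s, during which the arm holds its last target. There are 200 camera calls.

## Working session

There is one attempt and no reset: what is moved stays moved. The work goes in short steps, Python scripts to look and compute and a tool call to move; the robot and the scene stay as the last step left them, time stands still between calls to the robot, and variables do not carry over. Pictures are saved under pics/ and viewed, at most 10 in all, crops included, and the job is handed in when it is done.

Besides the shell and the picture viewer there is one more tool, called after "Call:" as a command line: name --argument value ..., lists and objects as JSON in quotes. play_rows: Moves the arm, as the interface text tells. Shift numbers are shares of 0.05 m and turn numbers shares of 8 degrees, none past 1 either way. Its arguments: {"type":"object","properties":{"series":{"type":"array"},"force":{"type":"number"}},"required":["series"]}

```bash
mkdir -p pics; cat > h.py <<'E'
from station import ctrl, imaging
import numpy as np, cv2
from scipy.spatial.transform import Rotation as R
def cam(name):
    o=ctrl.get_obs(); d=imaging.get_image(name)
    K=np.array([[d['fx'],0,d['cx']],[0,d['fy'],d['cy']],[0,0,1.]])
    if name=='wrist':
        T=np.eye(4);T[:3,:3]=R.from_rotvec(o['tool_rot']).as_matrix();T[:3,3]=o['tool_pos']
        C=T@np.array(d['hand_eye'])
    else: C=np.linalg.inv(np.array(d['extrinsics']))
    return d['color'],K,np.array(d['D'],float),C
def ray(px,K,D,C,z):
    p=cv2.undistortPoints(np.array(px,float).reshape(-1,1,2),K,D).reshape(-1,2)
    v=np.c_[p,np.ones(len(p))]@C[:3,:3].T
    return C[:3,3]+v*((z-C[2,3])/v[:,2])[:,None]
def proj(P,K,D,C):
    W=np.linalg.inv(C); return cv2.projectPoints(np.array(P,float),cv2.Rodrigues(W[:3,:3])[0],W[:3,3],K,D)[0].reshape(-1,2)
E
python3 - <<'E'
from h import *
a=cam('scene');b=cam('side')
np.savez('cams.npz',a=a[0],aK=a[1],aD=a[2],aC=a[3],b=b[0],bK=b[1],bD=b[2],bC=b[3])
cv2.imwrite('pics/s.png',a[0]);cv2.imwrite('pics/d.png',b[0])
print(a[3].round(3),b[3].round(3)); print(ctrl.get_obs())
E
```

```text
[[-0.579  0.443 -0.685  1.031]
 [ 0.815  0.323 -0.48   0.394]
 [ 0.008 -0.836 -0.548  0.538]
 [ 0.     0.     0.     1.   ]] [[-0.922 -0.262  0.286  0.243]
 [-0.388  0.636 -0.667  0.517]
 [-0.007 -0.726 -0.688  0.602]
 [ 0.     0.     0.     1.   ]]
{'t': 0.1, 'q': array([-1.33497369e+00,  5.32868768e-02,  1.61416576e+00,  2.23120179e-05,
        1.47601414e+00, -1.19007317e-01]), 'dq': array([ 5.24620857e-04, -7.83454955e-04, -2.12201480e-03, -6.83232553e-04,
       -8.68983350e-04, -4.32700551e-05]), 'effort': array([-4.35214197e-04, -3.94906104e+01, -3.71362925e+01, -1.04637666e-04,
        3.94812261e-03, -5.23751325e-06]), 'tool_pos': array([ 0.21701205, -0.58550663,  0.23018301]), 'tool_rot': array([-3.09043745e+00, -5.54112525e-01,  1.36937733e-04]), 'contact_force': array([ 0.07295974, -0.30854659,  0.11775483]), 'wrist_torque': array([-0.03296956, -0.01773444, -0.0189677 ]), 'grip_force': 0.0, 'opening': 0.08524600345430772}
```

View pics/s.png

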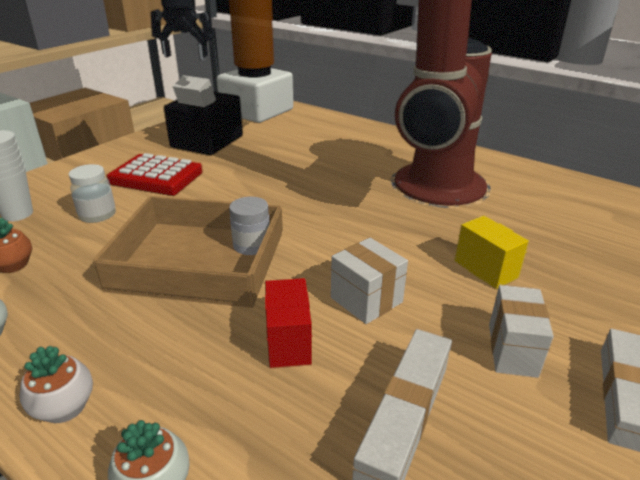

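View pics/d.png

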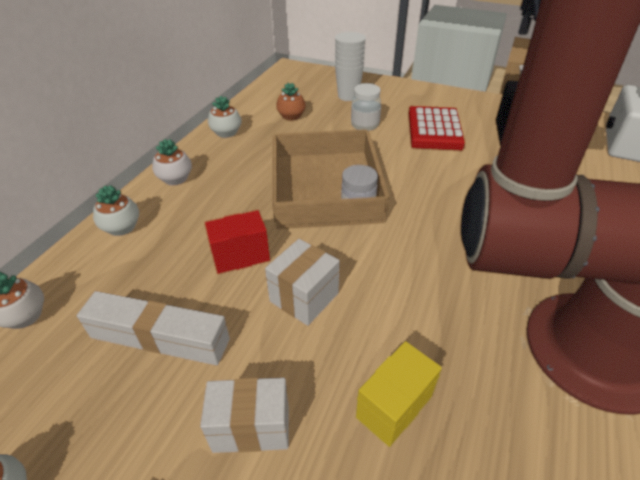

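Scene view: the carton is centred near (190,250), with the caddy at (249,225). The long box is at (405,405). There are two white box candidates for the brick, at (368,278) and (520,330), plus a partly hidden box at (625,385). The red decoy is at (288,322) and the yellow one at (491,250).
In the side view the white boxes are at (303,280) and (245,413), the long box at (155,327), red at (238,242) and yellow at (398,392). I'll check the corners in one close crop.

```bash
python3 - <<'E'
import numpy as np,cv2
c=np.load('cams.npz')
f=lambda i,x,y,w,h:cv2.resize(i[y:y+h,x:x+w],(400,300),interpolation=cv2.INTER_CUBIC)
a,b=c['a'],c['b']
m=np.vstack([np.hstack([f(a,440,270,160,120),f(a,310,220,160,120)]),np.hstack([f(b,165,360,160,120),f(b,230,220,160,120)])])
cv2.imwrite('pics/m.png',m)
E
```

```text
(no output)
```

View pics/m.png

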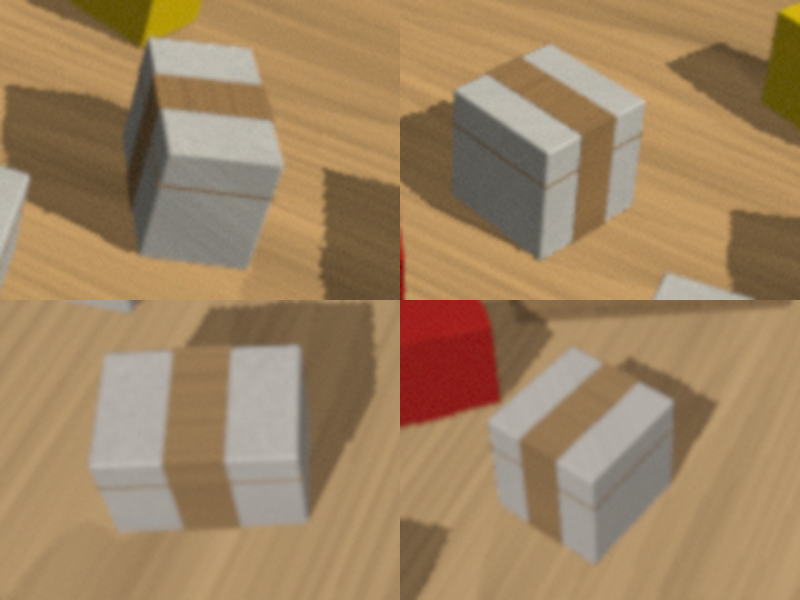

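```bash
python3 - <<'E'
from h import *
c=np.load('cams.npz')
A=[(c[k+'K'],c[k+'D'],c[k+'C']) for k in 'ab']
def s(n,pts,off,k,zs):
    p=np.array(pts)/2.5+off
    for z in zs:
        P=ray(p,*A[k],z)[:,:2]; e=np.diff(np.r_[P,P[:1]],axis=0)
        print(n,'ab'[k],z,'ctr',P.mean(0).round(3),'edges',np.linalg.norm(e,axis=1).round(3),'dir',np.degrees(np.arctan2(e[:,1],e[:,0])).round(0))
s('A',[(150,38),(252,48),(283,165),(163,155)],(440,270),0,(.08,.085))
s('A',[(107,54),(299,46),(305,160),(92,167)],(165,360),1,(.08,.085))
s('B',[(148,45),(245,102),(147,157),(55,92)],(310,220),0,(.08,.085))
s('B',[(172,48),(272,103),(195,182),(90,122)],(230,220),1,(.08,.085))
f=lambda i,x,y,w,h:cv2.resize(i[y:y+h,x:x+w],(400,300),interpolation=cv2.INTER_CUBIC)
a,b=c['a'],c['b']
m=np.vstack([np.hstack([f(a,310,320,200,150),f(a,90,170,200,150)]),np.hstack([f(b,60,260,200,150),f(b,240,110,160,120)])])
cv2.imwrite('pics/m2.png',m)
E
```

```text
A a 0.08 ctr [0.437 0.315] edges [0.058 0.098 0.061 0.101] dir [ 116.   25.  -62. -157.]
A a 0.085 ctr [0.443 0.316] edges [0.058 0.097 0.061 0.1  ] dir [ 116.   25.  -62. -157.]
A b 0.08 ctr [0.432 0.318] edges [0.098 0.059 0.1   0.058] dir [-155.  119.   25.  -64.]
A b 0.085 ctr [0.43  0.319] edges [0.097 0.059 0.1   0.058] dir [-155.  119.   25.  -64.]
B a 0.08 ctr [0.46  0.079] edges [0.085 0.086 0.084 0.083] dir [  76.  -14. -106.  167.]
B a 0.085 ctr [0.466 0.083] edges [0.084 0.085 0.083 0.082] dir [  76.  -14. -106.  167.]
B b 0.08 ctr [0.462 0.081] edges [0.084 0.081 0.083 0.084] dir [ 165.   76.  -13. -103.]
B b 0.085 ctr [0.46  0.086] edges [0.083 0.08  0.083 0.083] dir [ 165.   76.  -13. -103.]
```

View pics/m2.png

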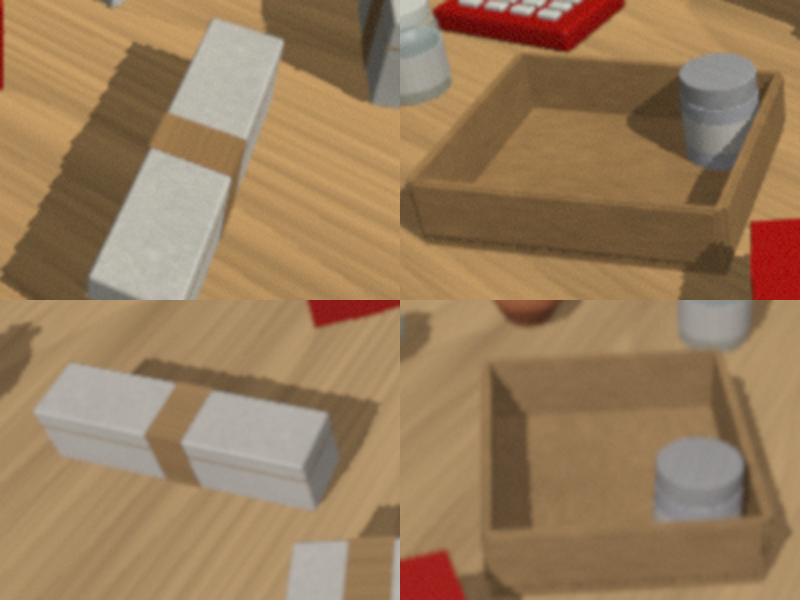

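Candidate A, at scene (520,330) and side (245,413), measures 100×60, so it is the brick. B is the 85 mm cube, so I'll leave it alone. In this picture the carton has its caddy on the robot side, and the long box is clear in both views.

```bash
python3 - <<'E'
from h import *
c=np.load('cams.npz')
A=[(c[k+'K'],c[k+'D'],c[k+'C']) for k in 'ab']
def s(n,pts,off,k,z,sc):
    p=np.array(pts)/sc+off
    P=ray(p,*A[k],z)[:,:2]; e=np.diff(np.r_[P,P[:1]],axis=0)
    print(n,'ab'[k],z,'ctr',P.mean(0).round(3),P.round(3).tolist(),'edges',np.linalg.norm(e,axis=1).round(3),'dir',np.degrees(np.arctan2(e[:,1],e[:,0])).round(1))
s('L',[(68,63),(328,112),(304,170),(36,112)],(60,260),1,.06,2)
s('La',[(213,20),(284,40)],(310,320),0,.06,2)
s('Ca',[(84,62),(320,53),(378,218),(85,235)],(240,110),1,.065,2.5)
s('Ca',[(125,54),(383,72),(327,213),(10,184)],(90,170),0,.065,2)
s('cad',[(300,165)],(240,110),1,.09,2.5)
s('cad',[(318,74)],(90,170),0,.09,2)
s('redtop',[(207,222),(264,213),(269,236),(213,246)],(0,0),1,.08,1)
print(R.from_rotvec(ctrl.get_obs()['tool_rot']).as_matrix().round(3))
d=imaging.get_image('wrist');print(np.array(d['hand_eye']).round(3),d['fx'])
E
```

```text
L b 0.06 ctr [0.638 0.248] [[0.752, 0.244], [0.536, 0.205], [0.525, 0.254], [0.74, 0.29]] edges [0.219 0.051 0.217 0.048] dir [-169.8  102.5    9.4  -75.4]
La a 0.06 ctr [0.535 0.228] [[0.541, 0.204], [0.53, 0.251]] edges [0.048 0.048] dir [102.3 -77.7]
Ca b 0.065 ctr [ 0.544 -0.216] [[0.701, -0.278], [0.505, -0.375], [0.385, -0.157], [0.585, -0.053]] edges [0.219 0.248 0.225 0.253] dir [-153.7  118.8   27.6  -62.5]
Ca a 0.065 ctr [ 0.549 -0.217] [[0.511, -0.382], [0.39, -0.155], [0.586, -0.05], [0.707, -0.281]] edges [0.257 0.222 0.26  0.22 ] dir [ 118.1   28.3  -62.2 -152.7]
cad b 0.09 ctr [ 0.453 -0.167] [[0.453, -0.167]] edges [0.] dir [0.]
cad a 0.09 ctr [ 0.461 -0.171] [[0.461, -0.171]] edges [0.] dir [0.]
redtop b 0.08 ctr [0.601 0.047] [[0.662, 0.052], [0.58, -0.008], [0.544, 0.043], [0.619, 0.1]] edges [0.102 0.062 0.095 0.064] dir [-143.7  126.    37.3  -47.8]
[[ 0.938  0.347 -0.   ]
 [ 0.347 -0.938  0.002]
 [ 0.    -0.002 -1.   ]]
[[-0.    -0.96  -0.279  0.071]
 [ 1.    -0.     0.    -0.001]
 [-0.    -0.279  0.96  -0.142]
 [ 0.     0.     0.     1.   ]] 412.5246684596877
```

Measured poses:

| Item | Centre (x, y) | Direction |
|---|---|---|
| Carton | (.547, -.217) | its x axis at 118°, its y at 208° |
| Long box | (.640, .248) | 10–11° |
| Brick | (.435, .316) | 25° |

I'll take the long box first.

Call:
play_rows --series '[[1,[0.69,-0.64,0],[0,0,0]],[1,[0.69,-0.64,0],[0,0,0]],[1,[0.69,-0.64,0],[0,0,0]],[1,[0.69,-0.64,0],[0,0,0]],[1,[0.69,-0.64,0],[0,0,0]],[1,[0.69,-0.64,0],[0,0,0]],[1,[0.69,-0.64,0],[0,0,0]],[1,[0.69,-0.64,0],[0,0,0]]]' --force 40

```text
t: 1.15
tool_pos: [0.3873, -0.2486, 0.2311]
tool_rot: [-3.092, -0.554, -0.0]
contact_force: [0.4, -0.3, -1.3]
opening: 0.0856
grip_force: 0.0
```

Call:
play_rows --series '[[1,[0.69,-0.64,0],[0,0,0]],[1,[0.69,-0.64,0],[0,0,0]],[1,[0.69,-0.64,0],[0,0,0]],[1,[0.69,-0.64,0],[0,0,0]],[1,[0.69,-0.64,0],[0,0,0]],[1,[0.69,-0.64,0],[0,0,0]],[1,[0.69,-0.64,0],[0,0,0]],[1,[0.69,-0.64,0],[0,0,0]]]'

```text
t: 2.15
tool_pos: [0.5572, 0.0873, 0.231]
tool_rot: [3.092, 0.555, -0.0]
contact_force: [0.2, -0.8, 0.8]
opening: 0.0852
grip_force: 0.0
```

Call:
play_rows --series '[[1,[0.69,-0.64,0],[0,0,0]],[1,[0.69,-0.64,0],[0,0,0]],[1,[0.69,-0.64,0],[0,0,0]],[1,[0.6,-0.5,0],[0,0,0]],[1,[0,0,0],[0,0,0.6]],[1,[0,0,0],[0,0,0.6]],[1,[0,0,0],[0,0,0]]]'

```text
t: 3.02
tool_pos: [0.6398, 0.2457, 0.2307]
tool_rot: [3.127, 0.295, -0.002]
contact_force: [0.4, -0.2, -0.2]
opening: 0.0855
grip_force: 0.0
```

```bash
cat >> h.py <<'E'
def go(x,y,z,yaw):
    o=ctrl.get_obs();p=o['tool_pos'];M=R.from_rotvec(o['tool_rot']).as_matrix()
    cur=np.degrees(np.arctan2(M[1,0],M[0,0]))
    t=np.radians(yaw);X=np.array([np.cos(t),np.sin(t)]);Y=np.array([X[1],-X[0]])
    d=np.array([x,y,z])-p
    print('t',round(o['t'],2),'pos',p.round(4),'yaw',cur.round(1),'tilt',M[:,2].round(3),'q',o['q'].round(2),'open',o['opening'],'gf',o['grip_force'],'F',o['contact_force'].round(1))
    print(' turn first az total',round((cur-yaw)/8,2),'then shift units',(d[:2]@X/.05).round(2),(d[:2]@Y/.05).round(2),(-d[2]/.05).round(2), '| shift with current axes',(M.T@d/.05).round(2))
E
python3 - <<'E'
from h import *
go(.640,.248,.03,10.5)
i,K,D,C=cam('wrist');cv2.imwrite('pics/w1.png',i)
print(proj([[.64,.248,.06]],K,D,C))
E
```

```text
t 3.02 pos [0.6398 0.2457 0.2307] yaw 10.8 tilt [-0.001 -0.    -1.   ] q [ 0.26  0.19  1.46 -0.    1.49  1.64] open 0.08551149679872778 gf 0.0 F [ 0.4 -0.2 -0.2]
 turn first az total 0.04 then shift units 0.01 -0.04 4.01 | shift with current axes [ 0.02 -0.04  4.01]
[[325.91518631 219.28831187]]
```

View pics/w1.png

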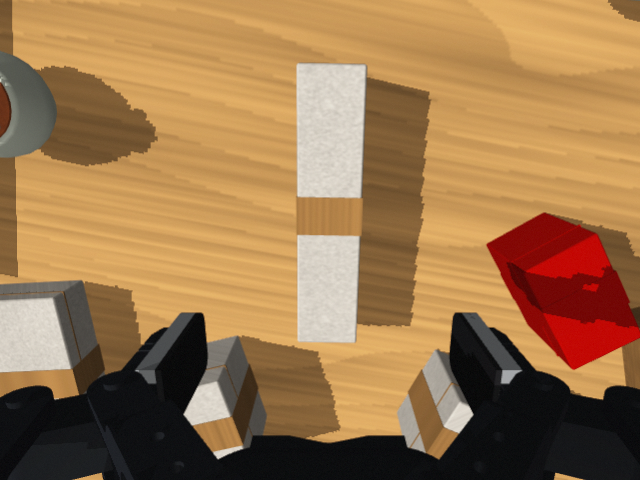

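The wrist view shows the long box centred at (330,216), square to the tool and midway between the fingers. I'm going down to grip it.

Call:
play_rows --series '[[1,[0,0,0.8],[0,0,0]],[1,[0,0,0.8],[0,0,0]],[1,[0,0,0.8],[0,0,0]],[1,[0,0,0.7],[0,0,0]],[1,[0,0,0.6],[0,0,0]],[1,[0,-0.04,0.4],[0,0,0]],[1,[0,0,0],[0,0,0]],[0,[0,0,0],[0,0,0]]]'

```text
t: 4.08
tool_pos: [0.6407, 0.2479, 0.0279]
tool_rot: [-3.127, -0.294, -0.004]
contact_force: [0.7, 0.3, 0.2]
opening: 0.07
grip_force: 0.0
```

Call:
play_rows --series '[[0,[0,0,0],[0,0,0]],[0,[0,0,0],[0,0,0]],[0,[0,0,0],[0,0,0]],[0,[0,0,0],[0,0,0]],[0,[0,0,0],[0,0,0]],[0,[0,0,0],[0,0,0]]]'

```text
t: 4.82
tool_pos: [0.6413, 0.2479, 0.0287]
tool_rot: [-3.127, -0.294, -0.006]
contact_force: [-0.8, 0.0, 5.9]
opening: 0.0495
grip_force: 44.1
```

Call:
play_rows --series '[[0,[0,0,-0.3],[0,0,0]],[0,[0,0,-0.8],[0,0,0]],[0,[0,0,-0.8],[0,0,0]],[0,[0,0,-0.8],[0,0,0]],[0,[0,0,-0.8],[0,0,0]],[0,[0,0,0],[0,0,0.6]],[0,[0,0,0],[0,0,0.9]],[0,[0,0,0],[0,0,0.9]]]'

```text
t: 5.82
tool_pos: [0.639, 0.2476, 0.2011]
tool_rot: [3.132, -0.238, -0.002]
contact_force: [-0.1, -0.0, -1.5]
opening: 0.0492
grip_force: 43.1
```

Call:
play_rows --series '[[0,[0,0,0],[0,0,0.9]],[0,[0,0,0],[0,0,0.9]],[0,[0,0,0],[0,0,0.9]],[0,[0,0,0],[0,0,0.9]],[0,[0,0,0],[0,0,0.9]],[0,[0,0,0],[0,0,0.9]],[0,[0,0,0],[0,0,0.9]],[0,[0,0,0],[0,0,0.4]]]'

```text
t: 6.82
tool_pos: [0.6389, 0.2475, 0.201]
tool_rot: [2.689, -1.622, -0.002]
contact_force: [-0.4, 0.2, -2.7]
opening: 0.0492
grip_force: 43.1
```

```bash
python3 - <<'E'
from h import *
go(.5956,-.1912,.16,-62)
E
```

```text
t 6.83 pos [0.6389 0.2475 0.201 ] yaw -62.2 tilt [-0.001 -0.    -1.   ] q [0.26 0.21 1.49 0.   1.44 2.92] open 0.049169356816391764 gf 43.12907338142395 F [-0.4  0.2 -2.7]
 turn first az total -0.02 then shift units 7.34 4.88 0.82 | shift with current axes [7.36 4.86 0.82]
```

Next I'll move over the carton in 11 rows and check with the wrist and fixed cameras.

Call:
play_rows --series '[[0,[0.3,0.2,0],[0,0,0]],[0,[0.7,0.46,0],[0,0,0]],[0,[0.7,0.46,0],[0,0,0]],[0,[0.7,0.46,0],[0,0,0]],[0,[0.7,0.46,0],[0,0,0]],[0,[0.7,0.46,0],[0,0,0]],[0,[0.7,0.46,0],[0,0,0]],[0,[0.7,0.46,0],[0,0,0]]]'

```text
t: 7.82
tool_pos: [0.6092, -0.0644, 0.2013]
tool_rot: [2.692, -1.619, -0.001]
contact_force: [0.6, 0.1, -1.4]
opening: 0.0494
grip_force: 43.2
```

Call:
play_rows --series '[[0,[0.7,0.46,0],[0,0,0]],[0,[0.7,0.46,0],[0,0,0]],[0,[0.5,0.36,0.2],[0,0,0]],[0,[0.26,0.15,0.3],[0,0,0]],[0,[0,0,0],[0,0,0]],[0,[0,0,0],[0,0,0]]]'

```text
t: 8.57
tool_pos: [0.5977, -0.1901, 0.1761]
tool_rot: [-2.692, 1.618, 0.001]
contact_force: [0.3, -1.5, -0.9]
opening: 0.0492
grip_force: 43.1
```

```bash
python3 - <<'E'
from h import *
go(.5956,-.1912,.16,-62)
i,K,D,C=cam('wrist')
a,*A=cam('scene');b,*B=cam('side')
cv2.imwrite('pics/w2.png',np.vstack([np.hstack([cv2.resize(i,(400,300)),cv2.resize(a[100:340,60:380],(400,300))]),np.hstack([cv2.resize(b[80:320,180:500],(400,300)),np.zeros((300,400,3),np.uint8)])]))
np.savez('w2.npz',i=i,K=K,D=D,C=C)
E
```

```text
t 8.57 pos [ 0.5977 -0.1901  0.1761] yaw -62.0 tilt [-0.     0.001 -1.   ] q [-0.43  0.1   1.66  0.    1.39  2.23] open 0.04919130974102994 gf 43.127819895744324 F [ 0.3 -1.5 -0.9]
 turn first az total -0.0 then shift units -0.0 0.05 0.32 | shift with current axes [-0.    0.05  0.32]
```

View pics/w2.png

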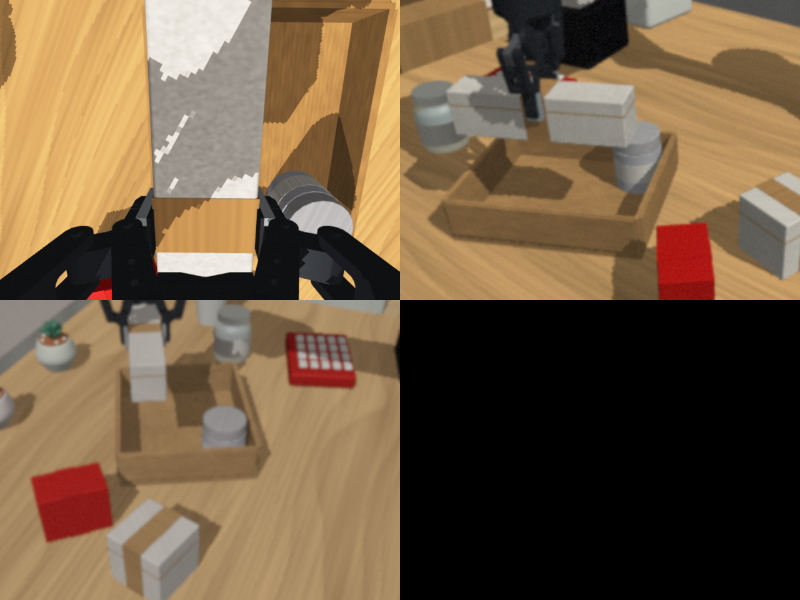

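The wrist view shows the held box square to the carton. The carton's far corner is near (632,16) full scale, and the sleeve spans rows 315–405 between the pads. A quick check of both positions before I lower it.

```bash
python3 - <<'E'
from h import *
w=np.load('w2.npz');k=(w['K'],w['D'],w['C'])
print('corner',ray([[632,14]],*k,.065).round(3),'expect .511 -.384; pred px',proj([[.511,-.384,.065]],*k))
zt=.1761-.028+.06
P=ray([[320,315],[325,405]],*k,zt);print('sleeve ends',P.round(3),'ctr',P.mean(0).round(4))
E
```

```text
corner [[ 0.511 -0.383  0.065]] expect .511 -.384; pred px [[633.04240728  11.21697014]]
sleeve ends [[ 0.608 -0.204  0.208]
 [ 0.592 -0.177  0.208]] ctr [ 0.6001 -0.1904  0.2081]
```

Call:
play_rows --series '[[0,[0,0.06,0.5],[0,0,0]],[0,[0,0,0.6],[0,0,0]],[0,[0,0,0.5],[0,0,0]],[0,[0,0,0.4],[0,0,0]],[0,[0,0,0.3],[0,0,0]],[0,[0,0,0.3],[0,0,0]],[0,[0,0,0.15],[0,0,0]],[0,[0,0,0],[0,0,0]]]'

```text
t: 9.72
tool_pos: [0.5949, -0.1924, 0.0383]
tool_rot: [2.692, -1.62, -0.001]
contact_force: [0.2, -0.3, -2.3]
opening: 0.0496
grip_force: 43.3
```

```bash
python3 - <<'E'
from h import *
go(.5956,-.1912,.034,-62)
E
```

```text
t 9.72 pos [ 0.5949 -0.1924  0.0383] yaw -62.1 tilt [-0.001  0.    -1.   ] q [-0.43  0.24  1.75 -0.    1.16  2.22] open 0.04959753300660461 gf 43.256569504737854 F [ 0.2 -0.3 -2.3]
 turn first az total -0.01 then shift units -0.01 -0.02 0.09 | shift with current axes [-0.01 -0.02  0.09]
```

Call:
play_rows --series '[[0,[0,0,0.05],[0,0,0]],[0,[0,0,0.04],[0,0,0]],[0,[0,0,0],[0,0,0]]]'

```text
t: 10.1
tool_pos: [0.5951, -0.1925, 0.0344]
tool_rot: [2.692, -1.62, 0.0]
contact_force: [0.8, -0.7, -0.7]
opening: 0.0495
grip_force: 43.3
```

Call:
play_rows --series '[[0.67,[0,0,0],[0,0,0]],[0.67,[0,0,0],[0,0,0]],[0.67,[0,0,0],[0,0,0]],[0.67,[0,0,0],[0,0,0]]]'

```text
t: 10.6
tool_pos: [0.5952, -0.1925, 0.0345]
tool_rot: [-2.692, 1.62, -0.001]
contact_force: [-0.8, -0.5, 1.1]
opening: 0.0571
grip_force: 0.0
```

Call:
play_rows --series '[[0.67,[0,0,-0.3],[0,0,0]],[0.67,[0,0,-0.6],[0,0,0]],[0.67,[0,0,-0.8],[0,0,0]],[0.67,[0,0,-0.8],[0,0,0]],[0.67,[0,0,-0.8],[0,0,0]],[1,[0,0,0],[0,0,-0.9]],[1,[0,0,0],[0,0,-0.9]],[1,[0,0,0],[0,0,-0.9]]]'

```text
t: 11.6
tool_pos: [0.5953, -0.1926, 0.2009]
tool_rot: [2.95, -1.08, 0.003]
contact_force: [-0.7, 0.5, -0.6]
opening: 0.0856
grip_force: 0.0
```

Call:
play_rows --series '[[1,[0,0,0],[0,0,-0.9]],[1,[0,0,0],[0,0,-0.9]],[1,[0,0,0],[0,0,-0.9]],[1,[0,0,0],[0,0,-0.9]],[1,[0,0,0],[0,0,-0.9]],[1,[0,0,0],[0,0,-0.9]],[1,[0,0,0],[0,0,-0.9]],[1,[0,0,0],[0,0,-0.9]]]'

```text
t: 12.6
tool_pos: [0.5953, -0.1926, 0.2007]
tool_rot: [3.105, 0.474, 0.002]
contact_force: [1.0, 0.4, 0.5]
opening: 0.0854
grip_force: 0.0
```

Call:
play_rows --series '[[1,[0,0,0],[0,0,-0.9]],[1,[0,0,0],[0,0,-0.1]],[1,[0.1,-0.7,0],[0,0,0]],[1,[0.1,-0.7,0],[0,0,0]],[1,[0.1,-0.7,0],[0,0,0]],[1,[0.1,-0.7,0],[0,0,0]],[1,[0.1,-0.7,0],[0,0,0]],[1,[0.1,-0.7,0],[0,0,0]]]'

```text
t: 13.6
tool_pos: [0.5328, 0.0114, 0.2001]
tool_rot: [3.067, 0.68, 0.002]
contact_force: [0.2, -0.6, 0.1]
opening: 0.0854
grip_force: 0.0
```

Call:
play_rows --series '[[1,[0.1,-0.7,0],[0,0,0]],[1,[0.1,-0.7,0],[0,0,0]],[1,[0.1,-0.7,0],[0,0,0]],[1,[0.1,-0.7,0],[0,0,0]],[1,[0.1,-0.7,0],[0,0,0]],[1,[0.1,-0.7,0],[0,0,0]],[1,[0.1,-0.7,0],[0,0,0]],[1,[0.1,-0.7,0],[0,0,0]]]'

```text
t: 14.6
tool_pos: [0.4501, 0.282, 0.2001]
tool_rot: [-3.067, -0.68, -0.002]
contact_force: [-0.3, 0.4, 0.5]
opening: 0.0852
grip_force: 0.0
```

```bash
python3 - <<'E'
from h import *
go(.435,.316,.05,25)
i,K,D,C=cam('wrist')
a,*A=cam('scene');b,*B=cam('side')
cv2.imwrite('pics/w3.png',np.vstack([np.hstack([cv2.resize(i,(400,300)),cv2.resize(a[150:330,60:300],(400,300))]),np.hstack([cv2.resize(b[90:270,230:470],(400,300)),np.zeros((300,400,3),np.uint8)])]))
np.savez('w3.npz',i=i,K=K,D=D,C=C)
E
```

```text
t 14.6 pos [0.4501 0.282  0.2001] yaw 25.0 tilt [ 0.001  0.    -1.   ] q [ 0.42 -0.15  1.86 -0.    1.43  1.55] open 0.0851647800590393 gf 0.0 F [-0.3  0.4  0.5]
 turn first az total 0.0 then shift units 0.01 -0.74 3.0 | shift with current axes [ 0.01 -0.74  3.  ]
```

View pics/w3.png

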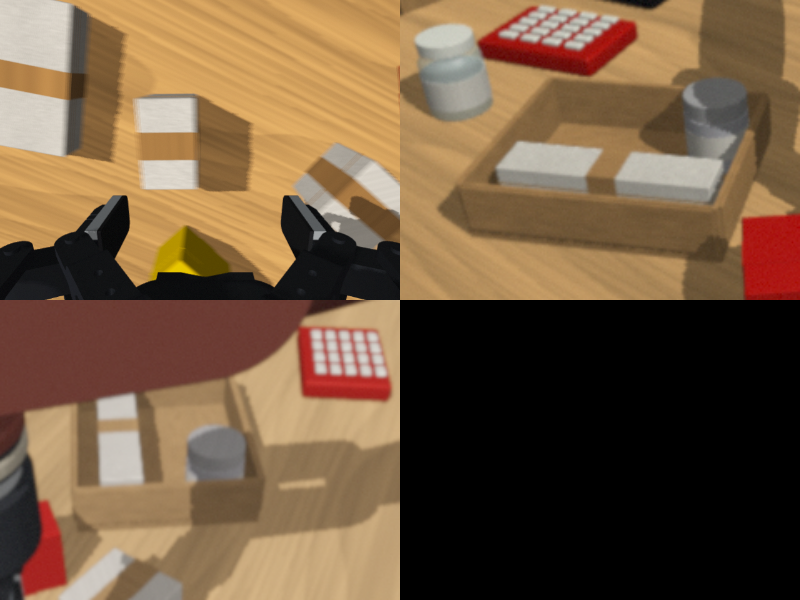

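The long box lies flat in the carton and the caddy is upright. In the wrist view the brick's top spans (219,160)–(315,301) full scale; I'll refine its position from that.

```bash
python3 - <<'E'
from h import *
w=np.load('w3.npz');k=(w['K'],w['D'],w['C'])
P=ray([[217,162],[314,162],[315,301],[222,302]],*k,.08)
c=P.mean(0);e=np.diff(P,axis=0);print(c.round(4),np.linalg.norm(e,axis=1).round(3),np.degrees(np.arctan2(e[:,1],e[:,0])).round(1))
go(c[0],c[1],.05,25)
E
```

```text
[0.4344 0.3196 0.08  ] [0.061 0.094 0.064] [ -65.  -155.1  115.7]
t 14.75 pos [0.45   0.2819 0.1999] yaw 25.2 tilt [ 0.001  0.    -1.   ] q [ 0.42 -0.15  1.86 -0.    1.43  1.55] open 0.08533888574232397 gf 0.0 F [-0.2  0.3 -0.9]
 turn first az total 0.03 then shift units 0.04 -0.82 3.0 | shift with current axes [ 0.04 -0.82  3.  ]
```

Call:
play_rows --series '[[1,[0.02,-0.4,0],[0,0,0]],[1,[0.02,-0.42,0],[0,0,0]],[1,[0,0,0.7],[0,0,0]],[1,[0,0,0.8],[0,0,0]],[1,[0,0,0.7],[0,0,0]],[1,[0,0,0.6],[0,0,0]],[1,[0,0,0.3],[0,0,0]],[1,[0,0,0],[0,0,0]]]'

```text
t: 15.75
tool_pos: [0.4346, 0.318, 0.0436]
tool_rot: [3.066, 0.681, -0.003]
contact_force: [0.3, -0.6, 0.2]
opening: 0.0856
grip_force: 0.0
```

Call:
play_rows --series '[[0,[0,0,0],[0,0,0]],[0,[0,0,0],[0,0,0]],[0,[0,0,0],[0,0,0]],[0,[0,0,0],[0,0,0]],[0,[0,0,0],[0,0,0]],[0,[0,0,0],[0,0,0]]]'

```text
t: 16.5
tool_pos: [0.4364, 0.3194, 0.0464]
tool_rot: [-3.066, -0.683, -0.006]
contact_force: [0.9, -2.1, 6.2]
opening: 0.0594
grip_force: 44.9
```

Call:
play_rows --series '[[0,[0,0,-0.3],[0,0,0]],[0,[0,0,-0.7],[0,0,0]],[0,[0,0,-0.8],[0,0,0]],[0,[0,0,-0.8],[0,0,0]],[0,[0,0,-0.6],[0,0,0]],[0,[-0.1,0.35,0],[0,0,0]],[0,[-0.19,0.7,0],[0,0,0]],[0,[-0.19,0.7,0],[0,0,0]]]'

```text
t: 17.5
tool_pos: [0.4489, 0.2273, 0.2017]
tool_rot: [3.065, 0.684, -0.006]
contact_force: [0.8, -0.1, -2.7]
opening: 0.0594
grip_force: 44.2
```

Call:
play_rows --series '[[0,[-0.19,0.7,0],[0,0,0]],[0,[-0.19,0.7,0],[0,0,0]],[0,[-0.19,0.7,0],[0,0,0]],[0,[-0.19,0.7,0],[0,0,0]],[0,[-0.19,0.7,0],[0,0,0]],[0,[-0.19,0.7,0],[0,0,0]],[0,[-0.19,0.7,0],[0,0,0]],[0,[-0.19,0.7,0],[0,0,0]]]'

```text
t: 18.5
tool_pos: [0.4985, -0.058, 0.2016]
tool_rot: [-3.065, -0.682, 0.006]
contact_force: [0.7, -0.4, -2.8]
opening: 0.0596
grip_force: 44.2
```

Call:
play_rows --series '[[0,[-0.19,0.7,0],[0,0,0]],[0,[-0.19,0.7,0],[0,0,0]],[0,[-0.19,0.7,0],[0,0,0]],[0,[-0.19,0.7,0],[0,0,0]],[0,[-0.19,0.7,0],[0,0,0]],[0,[-0.19,0.7,0],[0,0,0]],[0,[0,0,0],[0,0,0.5]],[0,[0,0,0],[0,0,0.9]]]'

```text
t: 19.5
tool_pos: [0.5357, -0.2712, 0.2011]
tool_rot: [-3.116, -0.372, 0.006]
contact_force: [-0.1, 0.1, -2.6]
opening: 0.0592
grip_force: 44.5
```

Call:
play_rows --series '[[0,[0,0,0],[0,0,0.9]],[0,[0,0,0],[0,0,0.9]],[0,[0,0,0],[0,0,0.9]],[0,[0,0,0],[0,0,0.9]],[0,[0,0,0],[0,0,0.9]],[0,[0,0,0],[0,0,0.9]],[0,[0,0,0],[0,0,0.9]],[0,[0,0,0],[0,0,0.9]]]'

```text
t: 20.5
tool_pos: [0.5357, -0.2706, 0.2013]
tool_rot: [-2.913, 1.175, 0.008]
contact_force: [0.1, -0.3, -2.7]
opening: 0.0591
grip_force: 44.5
```

Call:
play_rows --series '[[0,[0,0,0],[0,0,0.9]],[0,[0,0,0],[0,0,0.9]],[0,[0,0,0],[0,0,0.4]],[0,[0,0,0],[0,0,0]]]'

```text
t: 21.0
tool_pos: [0.5361, -0.2706, 0.2018]
tool_rot: [-2.703, 1.601, 0.007]
contact_force: [-0.9, 0.5, -2.9]
opening: 0.0594
grip_force: 44.5
```

```bash
python3 - <<'E'
from h import *
go(.5404,-.2749,.06,-62)
E
```

```text
t 21.0 pos [ 0.5361 -0.2706  0.2018] yaw -61.3 tilt [-0.004  0.002 -1.   ] q [-0.59  0.02  1.7  -0.    1.43  2.05] open 0.059409703429352485 gf 44.49722349643707 F [-0.9  0.5 -2.9]
 turn first az total 0.09 then shift units 0.12 -0.04 2.84 | shift with current axes [ 0.13 -0.04  2.83]
```

Call:
play_rows --series '[[0,[0.12,-0.04,0.3],[0,0,0.09]],[0,[0,0,0.6],[0,0,0]],[0,[0,0,0.6],[0,0,0]],[0,[0,0,0.5],[0,0,0]],[0,[0,0,0.4],[0,0,0]],[0,[0,0,0.3],[0,0,0]],[0,[0,0,0.2],[0,0,0]],[0,[0,0,0],[0,0,0]]]'

```text
t: 22.0
tool_pos: [0.5423, -0.2748, 0.0587]
tool_rot: [-2.693, 1.618, 0.002]
contact_force: [-0.3, -0.0, -2.5]
opening: 0.0596
grip_force: 44.6
```

Call:
play_rows --series '[[0,[0,0,0.05],[0,0,0]],[0,[0,0,0.03],[0,0,0]],[0,[0,0,0],[0,0,0]]]'

```text
t: 22.38
tool_pos: [0.5427, -0.2751, 0.0557]
tool_rot: [2.693, -1.618, 0.001]
contact_force: [-0.3, 0.1, -2.7]
opening: 0.0597
grip_force: 44.6
```

Call:
play_rows --series '[[0,[0,0,0.05],[0,0,0]],[0,[0,0,0.04],[0,0,0]],[0,[0,0,0],[0,0,0]]]'

```text
t: 22.75
tool_pos: [0.5427, -0.2751, 0.0515]
tool_rot: [2.693, -1.618, 0.0]
contact_force: [-1.9, 1.6, 3.1]
opening: 0.0594
grip_force: 45.1
```

Call:
play_rows --series '[[0.8,[0,0,0],[0,0,0]],[0.8,[0,0,0],[0,0,0]],[0.8,[0,0,0],[0,0,0]],[0.8,[0,0,-0.2],[0,0,0]],[0.8,[0,0,-0.4],[0,0,0]],[0.8,[0,0,-0.8],[0,0,0]],[0.8,[0,0,-0.8],[0,0,0]],[0.8,[0,0,-0.8],[0,0,0]]]'

```text
t: 23.75
tool_pos: [0.5428, -0.2752, 0.2042]
tool_rot: [2.693, -1.618, 0.004]
contact_force: [0.2, -0.1, 0.4]
opening: 0.0684
grip_force: 0.0
```

Call:
play_rows --series '[[0.8,[-0.8,0,-0.5],[0,0,0]],[0.8,[-0.8,0,0],[0,0,0]],[0.8,[-0.8,0,0],[0,0,0]],[0.8,[-0.8,0,0],[0,0,0]],[0.8,[-0.5,0,0],[0,0,0]],[0.8,[0,0,0],[0,0,0]]]'

```text
t: 24.5
tool_pos: [0.4556, -0.1108, 0.2277]
tool_rot: [-2.694, 1.615, -0.005]
contact_force: [-0.6, 1.0, -0.6]
opening: 0.0683
grip_force: 0.0
```

```bash
python3 - <<'E'
from h import *
go(.5404,-.2749,.06,-62)
i,*k=cam('wrist')
a,*A=cam('scene');b,*B=cam('side')
cv2.imwrite('pics/w4.png',np.vstack([np.hstack([cv2.resize(i,(400,300)),cv2.resize(a[150:330,60:300],(400,300))]),np.hstack([cv2.resize(b[90:270,230:470],(400,300)),np.zeros((300,400,3),np.uint8)])]))
E
```

```text
t 24.5 pos [ 0.4556 -0.1108  0.2277] yaw -61.9 tilt [ 0.003 -0.001 -1.   ] q [-0.4  -0.34  1.97 -0.    1.51  2.25] open 0.06829680798811688 gf 0.0 F [-0.6  1.  -0.6]
 turn first az total 0.01 then shift units 3.69 0.04 3.35 | shift with current axes [3.69 0.06 3.36]
```

View pics/w4.png

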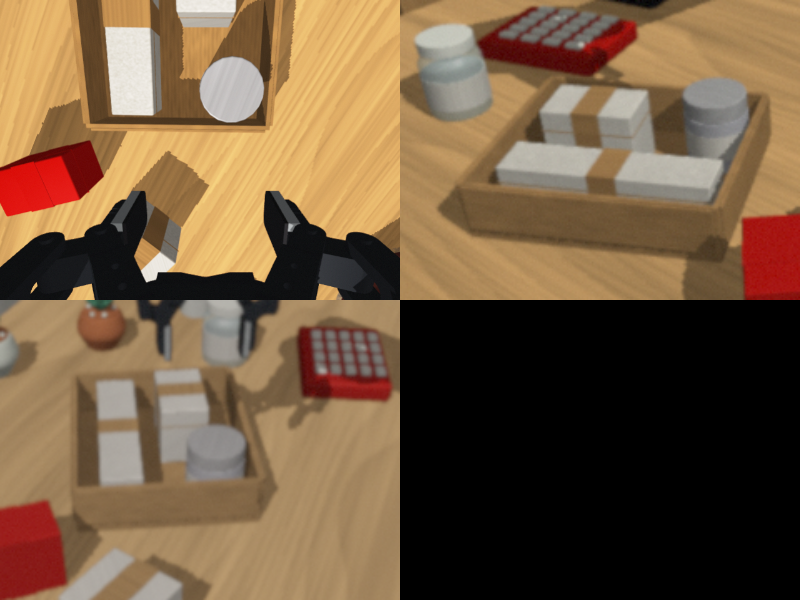

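The picture shows the long box, the brick and the caddy flat and apart in the carton, with the gripper clear of them.

```bash
python3 -c "
from station import ctrl
print(ctrl.finish_job())"
```

```text
the job is handed in; nothing more can be done
None
```

The long slim box and the brick-shaped box now sit flat beside the upright tea caddy in the carton; I let go of both and handed the job in at about 24.7 s (the judge's result was not shown).

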